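# Clear the flange, pull out the gauge drawer and scan its case

## Task

The round aluminium flange lies in the way of the blue cabinet's drawer: before pulling the drawer, slide the flange along the bench, never lifting it, until it is wholly inside the yellow taped square. Then pull the blue drawer out to its stop, pick up the bar-code reader, hold it steady for a good second with its red window aimed from about a hand's breadth at the middle of the bar-code label in the drawer, and lay it back on its black rubber pad, flat and well within the pad. Leave the blue drawer fully out, the flange in its square, the grey drawer shut and everything else on the bench where it is.

Things in the scene. Friction and masses are not known exactly. Their poses are not given: they have to be found in the camera images.
- flange: turned aluminium ring, 110 mm outer diameter, 30 mm high, with a plain through bore of 54 mm (an inserted closed fingertip can drag it), 0.6 kg; origin at the centre of its underside, on the bench at z = 0, z up. It starts in front of the blue drawer.
- bay: square marked on the bench with yellow tape, 180 mm outside, flat (flush with the bench, nothing to bump over); origin at its centre, x and y along its sides. The flange goes here.
- blue_cabinet: blue steel drawer unit fixed to the bench, 260 mm deep (x) by 200 mm wide (y) by 115 mm high; one drawer with a blue front, which starts shut or up to 15 mm out. Origin at the middle of the lower edge of its front face; the body extends to +x of its frame and the drawer slides out along its -x. A grey tray of parts, 50 mm high, stands on its top, no nearer than 145 mm to the front face.
- blue_drawer (a joint): how far the blue drawer is out, m: 0 shut, 0.16 at its stop. It takes about 3 N to slide and stays where it is left. The front is 182 mm wide, from 11 to 105 mm above the bench, so it would run into the flange.
- blue_handle (a point): middle of the blue drawer's bow handle: a level aluminium bar of 10 mm diameter, 120 mm long along the cabinet's y, 85 mm above the bench, its centreline 50 mm in front of the drawer front, leaving a gap of 45 mm behind it that is open above and below. It moves with the drawer; axes as the cabinet's.
- label (a point): centre of the white bar-code label, 50 mm (x) by 70 mm (y), facing up (its z) on top of a black gauge case fixed in the blue drawer; 75 mm above the bench, 55 mm behind the drawer's front face on its centreline. It moves with the drawer and is under the cabinet top while the drawer is shut; the top of the drawer front is at 105 mm. Axes as the cabinet's.
- grey_cabinet: second drawer unit fixed to the bench, same sizes, grey all over, same bow handle (85 mm high, bar 50 mm in front of the face); stands beside the blue one, either side. Origin as for the blue one. A clock on a wooden block, 105 mm high, stands on its top towards the back.
- grey_drawer (a joint): how far the grey drawer is out, m: 0 shut. Leave it shut.
- reader: hand-held bar-code reader, 0.22 kg, lying on the pad: grey handle 115 mm long (x from -77 to +37 mm), 40 mm wide (y), 34 mm high, and a yellow head 52 mm wide and up to 56 mm high at its +x end (to x = +75 mm). Origin at the centre of its underside, below the middle of its length, x towards the head, z up. Grip it across the handle at x = -10 mm.
- reader_window (a point): centre of the reader's red window on the lower front of the head, at (65, 0, 17) mm in the reader's frame. Its own x axis is the line of sight: forward and 45 degrees downward in the reader's frame; y is the reader's y. It reads a label whose middle lies 40 to 180 mm away along this axis and within 20 mm of it sideways, seen no more than 60 degrees from square on.
- pad: black rubber pad fixed on the bench, 200 mm (x) by 110 mm (y), 4 mm thick, the reader's resting place; origin at the centre of its underside. One of pad and yellow square lies to the left, the other to the right, either way round.
- jar: amber glass jar, 66 mm diameter, 100 mm high, loose, origin at the centre of its underside; bystander near the middle, towards the robot.
- vblock: steel V-block, 50 (x) by 80 (y) by 44 mm high, loose, origin at the centre of its underside; bystander in front of the grey drawer.
- sprayer: cream spray bottle, 80 mm diameter, 191 mm high, its head reaching 50 mm to its -x, loose, origin at the centre of its underside; bystander.
- tin: red tin, 80 mm diameter, 120 mm high, loose, origin at the centre of its underside; bystander.
- abrasive: dark red abrasive block, 90 (x) by 60 (y) by 20 mm, loose, origin at the centre of its underside; bystander.
- deburrer: deburring hand tool like a screwdriver, 150 mm long along its x, handle to -x, origin below the middle of its length, about 30 mm thick, loose; bystander.
Things that resemble listed ones, but are neither listed nor needed, are in the scene too. Of the things that look like the flange, the larger one is meant.

How it is judged (in metres and radians):
On the way, in this order (a step that is already met when the one before it is completed fails the run):
1. the flange lies wholly inside the yellow square, the blue drawer not yet pulled out (less than 40 mm) (x of flange in the frame of bay between -0.037 and 0.037 m and y of flange in the frame of bay between -0.037 and 0.037 m and value of joint blue_drawer below 0.04 m and linear speed of flange below 0.03 m/s), for 0.2 s.
2. the blue drawer is out to its stop (within 10 mm) (value of joint blue_drawer above 0.15 m), for 0.2 s.
3. the held reader looks at the middle of the label (within 20 mm, from 40 to 180 mm, at most 60 degrees off square), steady for 0.8 s, the drawer fully out (x of label in the frame of reader_window between 0.04 and 0.18 m and y of label in the frame of reader_window between -0.02 and 0.02 m and z of label in the frame of reader_window between -0.02 and 0.02 m and angle between the x axis of reader_window and the z axis of label, either way round below 1.05 rad and linear speed of reader below 0.03 m/s and value of joint blue_drawer above 0.15 m and contact force between the fingers and reader above 0.5 N), for 0.8 s.
At the end, for the whole second after the job is handed in: Flange flat inside the yellow square (centre within 37 mm along each side); blue drawer within 10 mm of its stop; grey drawer shut (under 20 mm); reader flat, released and at rest on its pad (origin within 50 mm of the pad's centre along it, 35 mm across) (x of flange in the frame of bay between -0.037 and 0.037 m and y of flange in the frame of bay between -0.037 and 0.037 m and value of joint blue_drawer above 0.15 m and value of joint grey_drawer below 0.02 m and height (world z) of flange below 0.005 m and x of reader in the frame of pad between -0.05 and 0.05 m and y of reader in the frame of pad between -0.035 and 0.035 m and height (world z) of reader between 0.001 and 0.009 m and angle between reader's own z axis and vertical below 0.12 rad and linear speed of each of reader, flange below 0.02 m/s and contact force between the fingers and reader below 0.1 N); the robot touches nothing.
It fails at once if a bystander (jar, V-block, spray bottle, tin, abrasive block, deburring tool) is shoved more than 25 mm (distance of any of jar, vblock, sprayer, tin, abrasive, deburrer from where it was at the start of the episode above 0.025 m).
It fails at once if the jar, V-block, spray bottle or tin is tipped over (angle between any of jar, vblock, sprayer, tin's own z axis and vertical above 0.4 rad).
It fails at once if the grey-fronted drawer is pulled open (more than 20 mm) (value of joint grey_drawer above 0.02 m).
It fails at once if the flange is lifted off the bench (more than 15 mm) instead of slid (height (world z) of flange above 0.015 m).
It also fails if it takes over 72 s, if anything falls off the work surface, if the arm or the gripper's body presses on something with over 40 N, if the wrist force passes 120 N, or if a joint passes its speed limit or range.

## Robot

A 6-joint arm with a two-finger parallel gripper is mounted at the origin on the work surface. World frame = base frame: x ahead of the robot, y to its left, z up, the work surface at z = 0. Lengths are in m, angles in degrees, forces in N, time in s.
With the tool pointing down it reaches from about 0.325 to 0.775 m from the base axis. Payload 5.5 kg.
Tool frame: the origin (TCP) lies midway between the tips of the shut fingers; the grasp point (between the pads) lies 19 mm behind it (ctrl.grip_depth is the distance from the TCP to the grasp point, in m); z points along the fingers, x is the direction in which the jaws open and shut, and the axes are right-handed (so a half turn about z gives the same grasp; the last joint's range is limited). The gripper opens to 85 mm and grips with 20 to 120 N. Pads are 22 mm wide; open, the fingers measure 114 mm over their backs; the gripper's body (76 mm by 85 mm) begins 54 mm behind the grasp point. The pads swing forward as they close: fully open they stand 13 mm farther back than shut.
Start: joints at [-67.363, 5.22, 70.514, -0, 104.267, -3.249], TCP at [0.262, -0.54, 0.231] pointing down, gripper open.
Joint ranges: [-164.24, 164.24], [-49.07, 125.15], [9.68, 141.18], [-86.29, 266.29], [3.28, 154.24], [-151.56, 151.56]. Speed limits (degrees/s): [147.25, 147.25, 172.46, 180, 180, 180].

## Interface

Orientations are given as a 3x3 rotation matrix whose columns are the frame's x, y, z axes.
In Python, from station import ctrl gives the robot as it stands.
- The arm moves only by the tool apply_moves, never from a script. Its argument "targets" is a list of rows, each a list of 7 numbers: the shift along the tool's x, y, z in cm, then the turn, a rotation vector about the tool's x, y, z in degrees, then the closure, from 0 (fully open) to 1 (shut). A call has 1 to 10 rows; each row is the pose to reach, as a shift and turn from the pose commanded when the call began, along the tool's axes at that moment; what a row does not reach only later rows make up. A row lasts 1/8 s, in which the tool goes at most 62.5 mm and 10.7 degrees, less where a joint would pass 70% of its speed; a pose out of reach is approached as far as the arm can. A call with a gripper value outside its range is refused whole. The fingers move at their own pace and stop on an object; "grip_force" is the grip in N (left out, the last holds). Time passes only in rows, so rows that repeat a pose let the fingers close. It gives the time, the measured TCP pose, the force and the opening at its end, in the units of the state.
- ctrl.read_state(): the state, without advancing time (a new reading comes with each control period).
- ctrl.capture(name): name is "side" or "top" or "wrist"; returns (picture, depth): 480x640x3 uint8, blue, green, red; 480x640 float32, m along the optical axis (not along the pixel's ray), 0 where there is no reading.
- ctrl.camera_info(name): a dict with "intrinsics" (3x3 intrinsics, pixels), "world_to_cam" (4x4, takes a point from world to camera coordinates). Camera axes: x right, y up, looking along -z (the intrinsics and any distortion apply to the point x, -y, -z); pixel columns grow to the right and rows downward; lengths in m; the calibration is good to about 2 mm. A picture is of the moment at which its call begins: read the wrist's pose just before it. camera_info takes no time and is no camera call; for the wrist camera it gives the pose at the moment of the call.
- ctrl.job_done(): hands the job in, once; it reports no verdict.
Trained networks look in the newest picture that a camera, given by its name, has taken for a name from the list of things; names that differ only in an ending like _2 or _b are one class to them, and where a whole thing is asked for, a point or a joint stands for the part that bears it (a point fixed in the world has none). Each returns a list of dicts, best first, with "score" (0 to 1); they miss things now and then, are a little off and sometimes report something else, mostly with a low value. They report only what shows in the picture. A call takes as long as a camera call. They do not tell look-alikes from the thing itself.
- ctrl.spot_in(query, camera): "at" ([x, y, z] in m, in the coordinates of the camera as it stood for that picture, good to about 4 mm: the middle of the surface that is visible of it).
- ctrl.trace(query, camera): "pixels" (480x640 bool, what is visible of it).
The state is a dict: "clock": time; "joint_pos": joint angles; "joint_velocities": joint speeds; "joint_efforts": joint torques, N m; "tool_pos": TCP position; "tool_rot": TCP orientation; "ft_force": force on the tool from outside, world axes, zero at the start; "moment": the same for the moment, N m; "opening": finger opening in m.
Only numpy, scipy, OpenCV 4.12 (cv2) and the standard library are available. Lean on these libraries where they do the work, as an engineer would, in place of code of your own. Each camera call takes 0.05 s, during which the arm holds its last target.

## Working session

There is one attempt and no reset: what is moved stays moved. The work goes in short steps, Python scripts to look and compute and a tool call to move; the robot and the scene stay as the last step left them, time stands still between calls to the robot, and variables do not carry over. Pictures are saved under pics/ and viewed, and the job is handed in when it is done.

Besides the shell and the picture viewer there is one more tool, called after "Request:" as a command line: name --pt "numbers of a row" for each row, then --argument value for the rest. apply_moves: Moves the arm, as the interface text tells. Its arguments: {"type":"object","properties":{"targets":{"type":"array"},"grip_force":{"type":"number"}},"required":["targets"]}

```bash
mkdir -p pics; ls
python3 - <<'E'
from station import ctrl
import cv2
print(ctrl.read_state())
for n in ("top","side","wrist"):
    p,d=ctrl.capture(n); cv2.imwrite(f"pics/a_{n}.png",p)
    i=ctrl.camera_info(n); print(n,i)
E
```

```text
pics
{'clock': 0.0, 'joint_pos': array([-6.73631381e+01,  5.26214725e+00,  7.05831247e+01, -1.43730939e-03,
        1.04266809e+02, -3.24763847e+00]), 'joint_velocities': array([ 0.00468137, -0.00350055, -0.00648415, -0.0048783 , -0.05427413,
       -0.03498025]), 'joint_efforts': array([-7.78064568e-04, -4.58731484e+01, -4.18024385e+01, -3.47722544e-04,
        1.17369957e-02, -1.41347840e-05]), 'tool_pos': array([ 0.2618236 , -0.53953636,  0.23014864]), 'tool_rot': array([[ 4.36552127e-01, -8.99678631e-01, -7.75355588e-04],
       [-8.99676843e-01, -4.36552807e-01,  1.79613314e-03],
       [-1.95442627e-03, -8.65362763e-05, -9.99998086e-01]]), 'ft_force': array([-0.29317078,  1.62574004, -0.04966352]), 'moment': array([ 0.049408  , -0.04407358,  0.02022227]), 'opening': 0.08551823322081924}
top {'intrinsics': array([[576.76968097,   0.        , 324.49657484],
       [  0.        , 576.76968097, 236.77148508],
       [  0.        ,   0.        ,   1.        ]]), 'world_to_cam': array([[-0.02252266, -0.99948764,  0.02274185, -0.00326518],
       [ 0.99054427, -0.01923031,  0.13583903
[... 410 characters left out ...]
-01],
       [ 2.62442536e-02,  5.14993073e-01,  8.56792492e-01,
        -7.14692094e-02],
       [-4.07244826e-02, -8.55825393e-01,  5.15659202e-01,
        -1.58470229e+00],
       [ 0.00000000e+00,  0.00000000e+00,  0.00000000e+00,
         1.00000000e+00]])}
wrist {'intrinsics': array([[380.42585099,   0.        , 318.22281744],
       [  0.        , 380.42585099, 242.40527896],
       [  0.        ,   0.        ,   1.        ]]), 'world_to_cam': array([[ 0.43593983, -0.89997515, -0.00109453, -0.60007469],
       [ 0.86368847,  0.41870414, -0.28058699,  0.035094  ],
       [ 0.2529796 ,  0.12137371,  0.95982797, -0.37906494],
       [ 0.        ,  0.        ,  0.        ,  1.        ]])}
```

View pics/a_top.png

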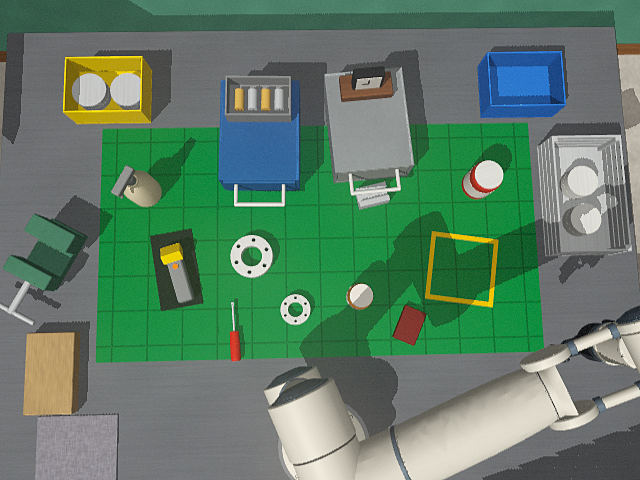

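View pics/a_side.png

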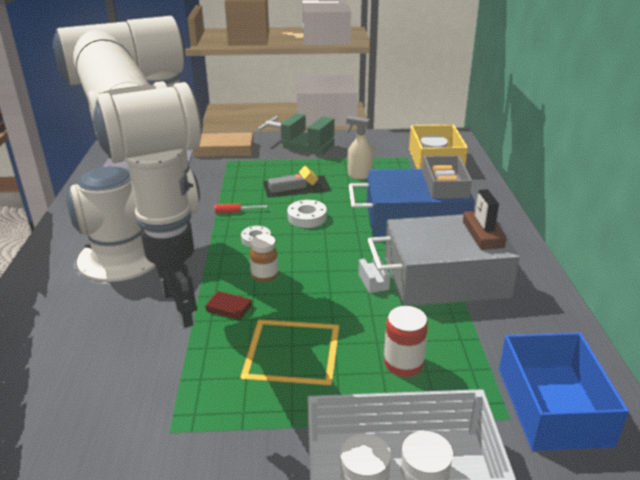

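```bash
cat > h.py <<'E'
from station import ctrl
import cv2, numpy as np
def w2c(n): 
    i=ctrl.camera_info(n); return i["intrinsics"],i["world_to_cam"]
def toworld(n,p,M=None):
    if M is None: M=w2c(n)[1]
    return (np.linalg.inv(M)@np.r_[p,1])[:3]
def cloud(n,d,M=None):
    K,M0=w2c(n); M=M0 if M is None else M
    v,u=np.mgrid[:480,:640]
    x=(u-K[0,2])/K[0,0]*d; y=-(v-K[1,2])/K[1,1]*d
    P=np.stack([x,y,-d,np.ones_like(d)],-1)@np.linalg.inv(M).T
    return P[...,:3]
def proj(n,p,M=None):
    K,M0=w2c(n); M=M0 if M is None else M
    c=M@np.r_[p,1]; return K[0,2]+K[0,0]*c[0]/-c[2], K[1,2]-K[1,1]*c[1]/-c[2]
def px(n,u,v,z,M=None):
    K,M0=w2c(n); M=M0 if M is None else M
    I=np.linalg.inv(M); r=I[:3,:3]@np.array([(u-K[0,2])/K[0,0],-(v-K[1,2])/K[1,1],-1]); o=I[:3,3]
    return o+r*(z-o[2])/r[2]
E
python3 - <<'E'
from h import *
np.set_printoptions(precision=4,suppress=True)
p,d=ctrl.capture("top"); np.savez("top0.npz",p=p,d=d)
for q in ["flange","bay","blue_cabinet","blue_handle","grey_cabinet","reader","pad","jar","vblock","sprayer","tin","abrasive","deburrer"]:
    for r in ctrl.spot_in(q,"top")[:3]:
        w=toworld("top",r["at"]); print(q,round(r["score"],2),w,np.round(proj("top",w)))
E
```

```text
flange 0.77 [0.3452 0.0654 0.0231] [295. 309.]
flange 0.62 [0.4835 0.1743 0.0286] [252. 256.]
flange 0.16 [0.6507 0.4445 0.1053] [139. 188.]
bay 0.73 [ 0.4373 -0.3768  0.0008] [462. 270.]
bay 0.62 [0.4466 0.3622 0.0362] [178. 271.]
blue_cabinet 0.86 [0.7762 0.1423 0.1154] [261. 136.]
blue_handle 0.78 [0.6582 0.146  0.089 ] [260. 184.]
grey_cabinet 0.66 [ 0.8043 -0.1278  0.1188] [368. 123.]
reader 0.9 [0.444  0.3614 0.0363] [178. 272.]
pad 0.85 [0.46   0.3838 0.0024] [173. 267.]
jar 0.6 [ 0.3764 -0.0973  0.1003] [360. 294.]
vblock 0.59 [ 0.6296 -0.1473  0.0444] [375. 197.]
sprayer 0.71 [0.4829 0.1746 0.0333] [252. 256.]
sprayer 0.67 [0.6501 0.4467 0.1073] [138. 188.]
tin 0.88 [ 0.6603 -0.4153  0.12  ] [484. 177.]
tin 0.39 [0.4583 0.3842 0.0015] [173. 268.]
abrasive 0.97 [ 0.2938 -0.2263  0.0198] [409. 326.]
deburrer 0.93 [0.2629 0.2188 0.0224] [235. 343.]
deburrer 0.3 [ 0.8045 -0.128   0.12  ] [368. 123.]
```

The top view shows two candidates for the flange: the large ring at pixel (252,256) in front of the blue cabinet, and the small one at (295,309). The larger one is meant. The reader is on the pad at (175,270), the bay at (462,270), the jar at (360,295) and the V-block at (372,197). Next I take precise measurements.

Run:
```python
from h import *
np.set_printoptions(precision=4,suppress=True)
f=np.load("top0.npz"); p,d=f["p"],f["d"]; C=cloud("top",d)
X,Y,Z=C[...,0],C[...,1],C[...,2]
def circ(m):
    A=np.c_[2*X[m],2*Y[m],np.ones(m.sum())]; s=np.linalg.lstsq(A,X[m]**2+Y[m]**2,rcond=None)[0]
    return s[0],s[1],np.sqrt(s[2]+s[0]**2+s[1]**2)
for c,name in [((.4835,.174),"big"),((.345,.065),"small")]:
    m=(np.hypot(X-c[0],Y-c[1])<.075)&(Z>.015)&(Z<.05)
    pts=np.c_[X[m],Y[m]].astype(np.float32); print(name,m.sum(),cv2.minEnclosingCircle(pts),np.median(Z[m]))
hsv=cv2.cvtColor(p,cv2.COLOR_BGR2HSV)
m=(hsv[...,0]>18)&(hsv[...,0]<34)&(hsv[...,1]>140)&(hsv[...,2]>100)&(abs(Z)<.01)&(abs(X-.437)<.14)&(abs(Y+.377)<.15)
print("bay",m.sum(),cv2.minAreaRect(np.c_[X[m],Y[m]].astype(np.float32)))
# pad
m=(hsv[...,2]<75)&(hsv[...,1]<90)&(Z<.012)&(abs(X-.46)<.15)&(abs(Y-.37)<.12)
m|=(Z>.02)&(Z<.07)&(abs(X-.45)<.08)&(abs(Y-.37)<.05)
m=cv2.morphologyEx(m.astype(np.uint8),cv2.MORPH_OPEN,np.ones((3,3)))>0
print("pad",cv2.minAreaRect(np.c_[X[m],Y[m]].astype(np.float32)))
# reader
m=(Z>.018)&(Z<.08)&(abs(X-.45)<.11)&(abs(Y-.36)<.08)
print("reader",cv2.minAreaRect(np.c_[X[m],Y[m]].astype(np.float32)),Z[m].max())
yel=m&(hsv[...,1]>140)&(hsv[...,0]>15)&(hsv[...,0]<35); gr=m&~yel
print("head",np.median(C[yel],0),"handle",np.median(C[gr],0))
h=m&(Z<.042)&(Z>.028)&~yel; q=np.c_[X[h],Y[h]]; mu=q.mean(0); u,s,vt=np.linalg.svd(q-mu,full_matrices=False); print("hdl pca",mu,vt[0],q.min(0),q.max(0), cv2.minAreaRect(q.astype(np.float32)))
# handles
for nm,c in (("blue",(.66,.145)),("grey",(.67,-.15))):
    m=(Z>.075)&(Z<.1)&(abs(X-c[0])<.06)&(abs(Y-c[1])<.09)&(X<.70)
    q=np.c_[X[m],Y[m]]; print(nm,m.sum(),cv2.minAreaRect(q.astype(np.float32)),np.median(Z[m]))
for nm,yr in (("bluecab",(.0,.27)),("greycab",(-.28,.0))):
    m=(Z>.105)&(Z<.125)&(Y>yr[0])&(Y<yr[1])&(X>.6)&(X<1.1)
    print(nm,m.sum(),cv2.minAreaRect(np.c_[X[m],Y[m]].astype(np.float32)))
m=(Z>.03)&(Z<.06)&(abs(X-.62)<.06)&(abs(Y+.147)<.07); print("vb",X[m].min(),X[m].max(),Y[m].min(),Y[m].max())
for a,b in (((340,130),(150,220)),((200,320),(220,310))):
    pass
cv2.imwrite("pics/b1.png",cv2.resize(p[170:350,140:320],None,fx=3.3,fy=3.3,interpolation=cv2.INTER_CUBIC))
```

```text
big 1099 ((0.48463931679725647, 0.17670713365077972), 0.05535689368844032) 0.02989100069774575
small 531 ((0.34533828496932983, 0.06555421650409698), 0.03906058147549629) 0.02162535063597404
bay 1210 ((0.4419201612472534, -0.3772472143173218), (0.1827583611011505, 0.1822628378868103), 81.1519546508789)
pad ((0.45625853538513184, 0.3759744465351105), (0.19842666387557983, 0.11064139753580093), 9.220352172851562)
reader ((0.44564396142959595, 0.3615659475326538), (0.15100106596946716, 0.052664969116449356), 19.952680587768555) 0.06451367129428132
head [0.4915 0.3762 0.0473] handle [0.4214 0.3558 0.0368]
hdl pca [0.4215 0.3568] [-0.9592 -0.2827] [0.3688 0.3263] [0.4764 0.3917] ((0.42267245054244995, 0.3582247793674469), (0.10467473417520523, 0.04095473885536194), 16.532978057861328)
blue 494 ((0.6358337998390198, 0.14650239050388336), (0.17539852857589722, 0.06302987784147263), 88.94041442871094) 0.0888796665157715
grey 487 ((0.6627632975578308, -0.15236134827136993), (0.05814651399850845, 0.17978738248348236), 4.499440670013428) 0.08949644806980883
bluecab 6234 ((0.7919439673423767, 0.14652371406555176), (0.2010173201560974, 0.2675324082374573), 88.96672821044922)
greycab 6417 ((0.8189283609390259, -0.1307089626789093), (0.2639833092689514, 0.20168757438659668), 4.7238078117370605)
vb 0.6059257717773946 0.67224979647159 -0.1852805041788948 -0.09769325850500366
```

View pics/b1.png

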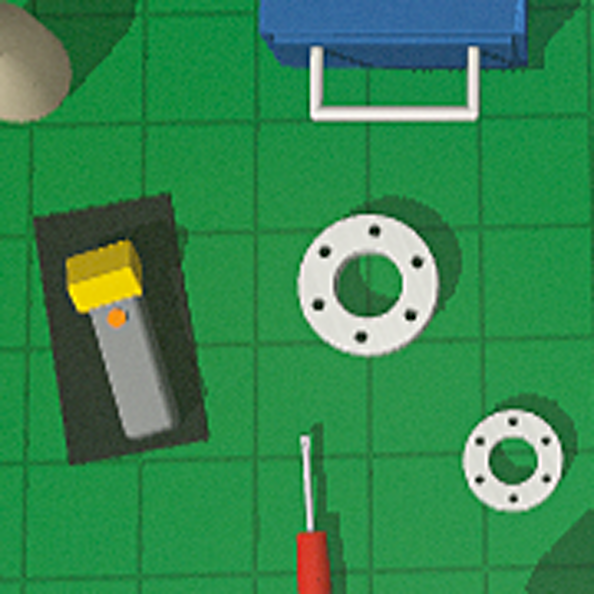

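```bash
cat >> h.py <<'E'
def to(pos,yaw=None,R0=None,p0=None):
    s=ctrl.read_state(); R=s["tool_rot"] if R0 is None else R0; p=s["tool_pos"] if p0 is None else p0
    sh=R.T@(np.array(pos)-p)*100
    cy=np.degrees(np.arctan2(R[1,0],R[0,0]))
    t=0 if yaw is None else -((yaw-cy+180)%360-180)
    return np.round(sh,2),np.round(t,1)
E
python3 - <<'E'
from h import *
for z in (.17,.05,.01): print(to((.4846,.1767,z),-1))
for u in (238,260,283):
  for v in (203,204,205): print(u,v,px("top",u,v,.088))
E
```

```text
(array([-54.74, -51.31,   6.13]), np.float64(-63.1))
(array([-54.74, -51.31,  18.13]), np.float64(-63.1))
(array([-54.74, -51.31,  22.13]), np.float64(-63.1))
238 203 [0.61173492 0.20270356 0.088     ]
238 204 [0.60917495 0.20270925 0.088     ]
238 205 [0.60661619 0.20271493 0.088     ]
260 203 [0.61073845 0.14748453 0.088     ]
260 204 [0.60817646 0.14750341 0.088     ]
260 205 [0.60561569 0.14752229 0.088     ]
283 203 [0.60969481 0.08965145 0.088     ]
283 204 [0.6071307  0.08968419 0.088     ]
283 205 [0.60456783 0.08971692 0.088     ]
```

Request:
apply_moves --pt "-5 -4.7 0 0 0 -6 1" --pt "-10 -9.4 0 0 0 -12 1" --pt "-15 -14 0 0 0 -18 1" --pt "-20 -18.7 1 0 0 -24 1" --pt "-25 -23.4 1.5 0 0 -30 1" --pt "-30 -28.1 2 0 0 -36 1" --pt "-35 -32.8 3 0 0 -42 1" --pt "-40 -37.5 4 0 0 -48 1" --pt "-45 -42.2 5 0 0 -54 1" --pt "-50 -46.9 6 0 0 -60 1"

```text
clock: 2.1
tool_pos: [0.4469, 0.0561, 0.1806]
tool_rot: [[0.998, -0.068, 0.002], [-0.068, -0.998, -0.0], [0.002, 0.0, -1.0]]
ft_force: [1.4, -0.6, -0.2]
opening: -0.0003
```

Run:
```python
from h import *
print(to((.4846,.1767,.15),-1), ctrl.read_state()["tool_pos"])
```

```text
(array([  2.93, -12.29,   3.07]), np.float64(-2.9)) [0.44693544 0.0561135  0.18061161]
```

Request:
apply_moves --pt "0 0 0 0 0 0 1" --pt "0 0 0 0 0 0 1"

```text
clock: 2.35
tool_pos: [0.4465, 0.0539, 0.1806]
tool_rot: [[0.997, -0.071, -0.0], [-0.071, -0.997, -0.001], [-0.0, 0.001, -1.0]]
ft_force: [-0.3, -0.1, -0.1]
opening: -0.0002
```

Run:
```python
from h import *
print(to((.4846,.1767,.11),-1), ctrl.read_state()["tool_pos"])
```

```text
(array([  2.92, -12.52,   7.05]), np.float64(-3.1)) [0.44653653 0.05392465 0.18055877]
```

Request:
apply_moves --pt "0.9 -4 2 0 0 -1 1" --pt "2 -9 4 0 0 -2 1" --pt "2.9 -12.5 7 0 0 -3 1" --pt "2.9 -12.5 7 0 0 -3 1" --pt "2.9 -12.5 7 0 0 -3 1"

```text
clock: 2.98
tool_pos: [0.485, 0.175, 0.1113]
tool_rot: [[1.0, -0.022, 0.001], [-0.022, -1.0, -0.0], [0.001, 0.0, -1.0]]
ft_force: [0.2, 0.6, -0.7]
opening: -0.0001
```

Run:
```python
from h import *
np.set_printoptions(precision=4,suppress=True)
M=w2c("wrist")[1]
p,d=ctrl.capture("wrist"); cv2.imwrite("pics/c.png",p)
s=ctrl.read_state(); print(s["tool_pos"],s["ft_force"])
C=cloud("wrist",d,M); X,Y,Z=C[...,0],C[...,1],C[...,2]
m=(np.hypot(X-.484,Y-.176)<.075)&(Z>.02)&(Z<.04)
print(m.sum(),cv2.minEnclosingCircle(np.c_[X[m],Y[m]].astype(np.float32)))
print(to((.4846,.1767,.012),-1))
```

```text
[0.4853 0.175  0.1119] [ 0.1966 -0.1133  0.7861]
16578 ((0.48498010635375977, 0.17754845321178436), 0.05507850646972656)
(array([-0.09, -0.17,  9.99]), np.float64(-0.3))
```

View pics/c.png

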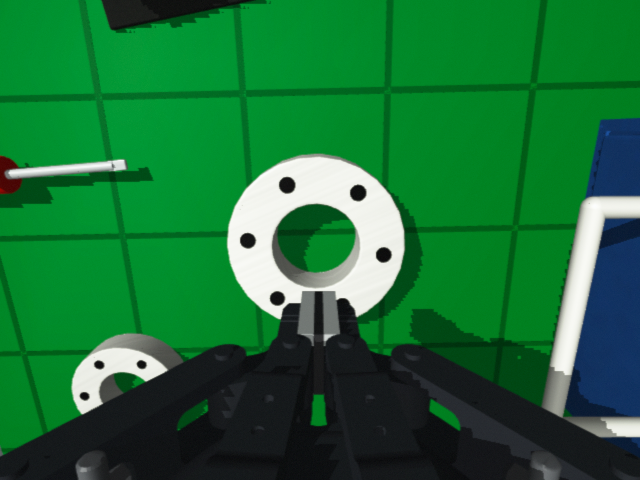

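The wrist picture shows the large flange with its bore at (316,245) and the shut fingertips at (318,300). The measured centre agrees with the top view to within 1 mm, so I insert the fingers.

Request:
apply_moves --pt "0 -0.2 2 0 0 0 1" --pt "0 -0.2 5 0 0 0 1" --pt "0 -0.2 7.5 0 0 0 1" --pt "0 -0.2 9.2 0 0 0 1" --pt "0 -0.2 9.9 0 0 0 1" --pt "0 -0.2 9.9 0 0 0 1"

```text
clock: 3.78
tool_pos: [0.4846, 0.1785, 0.0114]
tool_rot: [[1.0, -0.02, -0.0], [-0.02, -1.0, -0.0], [-0.0, 0.0, -1.0]]
ft_force: [0.8, -0.3, 0.8]
opening: 0.0003
```

Run:
```python
from h import *
s=ctrl.read_state(); print(s["tool_pos"],s["ft_force"])
for q in ((.505,.10),(.51,-.1),(.445,-.30),(.442,-.389)): print(q,to((*q,.012)))
```

```text
[0.48458841 0.1784962  0.01139635] [ 0.84667851 -0.27083847  0.75064104]
(0.505, 0.1) (array([ 2.2 ,  7.81, -0.06]), np.int64(0))
(0.51, -0.1) (array([ 3.09, 27.79, -0.06]), np.int64(0))
(0.445, -0.3) (array([-3.02, 47.92, -0.06]), np.int64(0))
(0.442, -0.389) (array([-3.14, 56.82, -0.06]), np.int64(0))
```

Request:
apply_moves --pt "0.3 1 0 0 0 0 1" --pt "0.8 2.5 0 0 0 0 1" --pt "1.4 5 0 0 0 0 1" --pt "2 7.8 0 0 0 0 1" --pt "2.4 11 0 0 0 0 1" --pt "2.6 14 0 0 0 0 1" --pt "2.8 17 0 0 0 0 1" --pt "2.8 20 0 0 0 0 1" --pt "2.8 23 0 0 0 0 1" --pt "2.8 26 0 0 0 0 1"

```text
clock: 5.03
tool_pos: [0.508, -0.0829, 0.0125]
tool_rot: [[1.0, -0.02, 0.002], [-0.02, -1.0, 0.002], [0.002, -0.002, -1.0]]
ft_force: [0.2, 5.0, 2.2]
opening: 0.0001
```

Run:
```python
from h import *
s=ctrl.read_state(); print(s["tool_pos"],s["ft_force"])
p,d=ctrl.capture("side"); cv2.imwrite("pics/d.png",p)
p,d=ctrl.capture("top"); cv2.imwrite("pics/e.png",p)
for q in ((.505,-.15),(.46,-.26),(.442,-.389)): print(q,to((*q,.012)))
```

```text
[ 0.5079772  -0.08286387  0.01250491] [0.19266776 4.98988963 2.24096303]
(0.505, -0.15) (array([-0.12,  6.5 ,  0.03]), np.int64(0))
(0.46, -0.26) (array([-4.36, 17.6 ,  0.05]), np.int64(0))
(0.442, -0.389) (array([-5.87, 30.54,  0.07]), np.int64(0))
```

View pics/d.png

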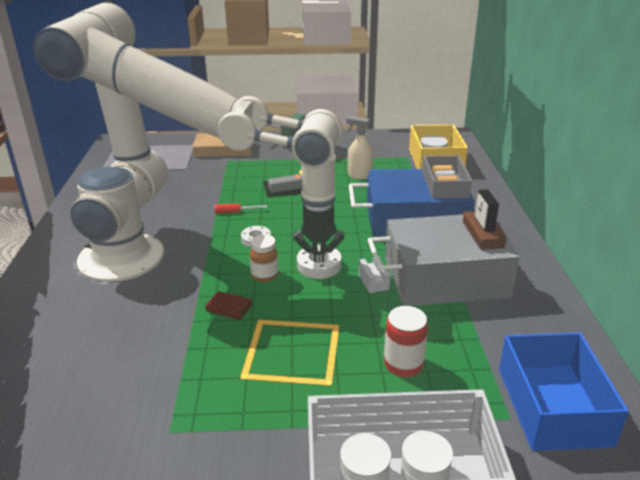

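The flange, at (318,262), follows the gripper between the jar and the V-block. I continue the drag into the bay.

Request:
apply_moves --pt "0 3 0 0 0 0 1" --pt "-0.2 6.3 0 0 0 0 1" --pt "-1 9.8 0 0 0 0 1" --pt "-2.5 13.3 0 0 0 0 1" --pt "-3.8 16.8 0 0 0 0 1" --pt "-4.9 20.3 0 0 0 0 1" --pt "-5.5 23.8 0 0 0 0 1" --pt "-5.8 26.8 0 0 0 0 1" --pt "-5.9 29 0 0 0 0 1" --pt "-5.9 30.2 0 0 0 0 1"

```text
clock: 6.38
tool_pos: [0.4428, -0.3824, 0.0117]
tool_rot: [[1.0, -0.02, 0.0], [-0.02, -1.0, 0.002], [0.0, -0.002, -1.0]]
ft_force: [-0.2, 7.9, 4.9]
opening: 0.0002
```

Request:
apply_moves --pt "0 0 0 0 0 0 1" --pt "0 0 0 0 0 0 1"

```text
clock: 6.62
tool_pos: [0.4427, -0.3826, 0.0113]
tool_rot: [[1.0, -0.019, -0.0], [-0.019, -1.0, -0.001], [-0.0, 0.001, -1.0]]
ft_force: [-0.6, 0.4, -0.3]
opening: -0.0003
```

Run:
```python
from h import *
s=ctrl.read_state(); print(s["tool_pos"],s["ft_force"])
M=w2c("wrist")[1]
p,d=ctrl.capture("wrist"); cv2.imwrite("pics/f.png",p)
C=cloud("wrist",d,M); X,Y,Z=C[...,0],C[...,1],C[...,2]
m=(np.hypot(X-.442,Y+.377)<.085)&(Z>.02)&(Z<.034)
print("wr",m.sum(),cv2.minEnclosingCircle(np.c_[X[m],Y[m]].astype(np.float32)))
p,d=ctrl.capture("top"); cv2.imwrite("pics/g.png",p)
r=ctrl.spot_in("flange","top"); print([(a["score"],toworld("top",a["at"])) for a in r])
```

```text
[ 0.44267817 -0.38256028  0.0112926 ] [-0.56181412  0.35162358 -0.2555441 ]
wr 41610 ((0.4446581304073334, -0.3680577576160431), 0.05504445359110832)
[(0.73, array([0.44265895, 0.36215782, 0.03549844])), (0.69, array([0.34533293, 0.06504474, 0.01998124])), (0.67, array([ 0.45741444, -0.3430992 ,  0.03271369]))]
```

View pics/f.png

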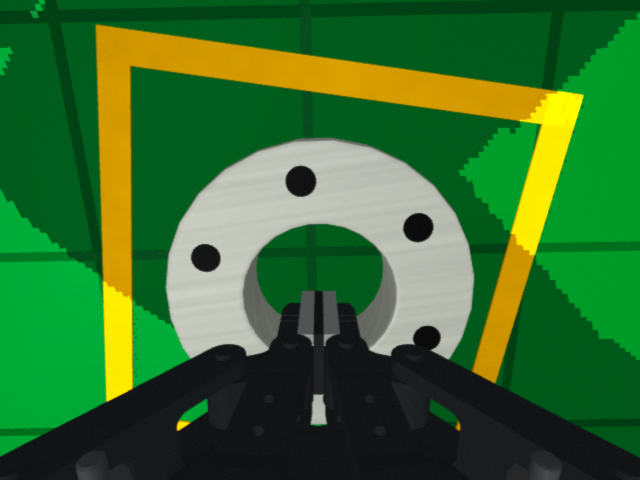

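The flange is inside the tape at (0.445,-0.368), against the bay centre (0.442,-0.377). I back off slightly, lift out, and head for the blue handle.

Request:
apply_moves --pt "0 -0.5 0 0 0 0 1" --pt "0 -0.5 -1 0 0 0 1" --pt "0 -0.5 -3 0 0 0 1" --pt "0 -0.5 -7 0 0 0 1" --pt "0 -0.5 -12 0 0 0 1" --pt "0 -2 -16 0 0 0 1" --pt "1 -6 -16 0 0 0 1" --pt "2 -11 -16 0 0 0 0.8" --pt "3 -16 -16 0 0 0 0.65" --pt "5 -21 -16 0 0 0 0.65"

```text
clock: 8.02
tool_pos: [0.497, -0.1725, 0.1739]
tool_rot: [[1.0, -0.02, 0.003], [-0.02, -1.0, -0.001], [0.003, 0.001, -1.0]]
ft_force: [0.2, -0.3, 0.2]
opening: 0.0298
```

Run:
```python
from h import *
s=ctrl.read_state(); print(s["tool_pos"],s["ft_force"],s["opening"])
print(to((.56,.147,.17),-1))
```

```text
[ 0.49699422 -0.17247768  0.17388011] [ 0.20503793 -0.31562217  0.21357535] 0.0297545311373167
(array([  5.65, -32.07,   0.36]), np.float64(-0.2))
```

Request:
apply_moves --pt "1 -5 0 0 0 0 0.65" --pt "2 -10 0 0 0 0 0.65" --pt "3 -15 0 0 0 0 0.65" --pt "4 -20 0 0 0 0 0.65" --pt "5 -25 0 0 0 0 0.65" --pt "5.5 -29 0 0 0 0 0.65" --pt "5.7 -32 0 0 0 0 0.65" --pt "5.7 -32 0 0 0 0 0.65" --pt "5.7 -32 0 0 0 0 0.65"

```text
clock: 9.15
tool_pos: [0.5601, 0.1446, 0.1726]
tool_rot: [[1.0, -0.02, 0.001], [-0.02, -1.0, -0.0], [0.001, 0.0, -1.0]]
ft_force: [-0.4, -0.3, -0.3]
opening: 0.0297
```

Run:
```python
from h import *
np.set_printoptions(precision=4,suppress=True)
s=ctrl.read_state(); print(s["tool_pos"],s["ft_force"],s["opening"])
M=w2c("wrist")[1]
p,d=ctrl.capture("wrist"); cv2.imwrite("pics/i.png",p)
C=cloud("wrist",d,M); X,Y,Z=C[...,0],C[...,1],C[...,2]
m=(Z>.078)&(Z<.1)&(X>.57)&(X<.66)&(abs(Y-.147)<.09)
v,u=np.where(m); print(m.sum(),u.min(),u.max(),v.min(),v.max())
for y in np.arange(.08,.22,.02):
    k=m&(abs(Y-y)<.01); 
    if k.sum(): print(round(y,2),k.sum(),np.percentile(X[k],[2,50,98]),np.median(Z[k]),Z[k].max())
# top edge camera drawer front
p,d=ctrl.capture("top"); 
r=ctrl.trace("flange","top")
C=cloud("top",d);X,Y,Z=C[...,0],C[...,1],C[...,2]
m=(np.hypot(X-.442,Y+.377)<.085)&(Z>.02)&(Z<.04)
print("fl",cv2.minEnclosingCircle(np.c_[X[m],Y[m]].astype(np.float32)))
print(to((.607,.147,.066),-1))
```

```text
[0.5601 0.1446 0.1726] [-0.378  -0.3439 -0.321 ] 0.02966201640874633
7100 384 492 130 346
0.08 480 [0.6184 0.6545 0.6588] 0.08961319488691104 0.09983177398463017
0.1 1197 [0.6064 0.6433 0.6591] 0.0889508769989654 0.09982863798382494
0.12 880 [0.6042 0.6132 0.6596] 0.08934233802019521 0.09997393703161991
0.14 925 [0.6047 0.6134 0.6599] 0.08926309818011902 0.0999908327358558
0.16 813 [0.605  0.6118 0.66  ] 0.0893035995364635 0.09998754942354215
0.18 633 [0.6054 0.61   0.66  ] 0.08912539976584943 0.09987014893823476
0.2 1281 [0.6059 0.6171 0.6587] 0.08923254057647131 0.09814153900916561
0.22 890 [0.6074 0.6319 0.659 ] 0.08904697612697866 0.0919668361567017
fl ((0.44499847292900085, -0.36885011196136475), 0.05593261867761612)
(array([ 4.68, -0.39, 10.61]), np.float64(-0.2))
```

View pics/i.png

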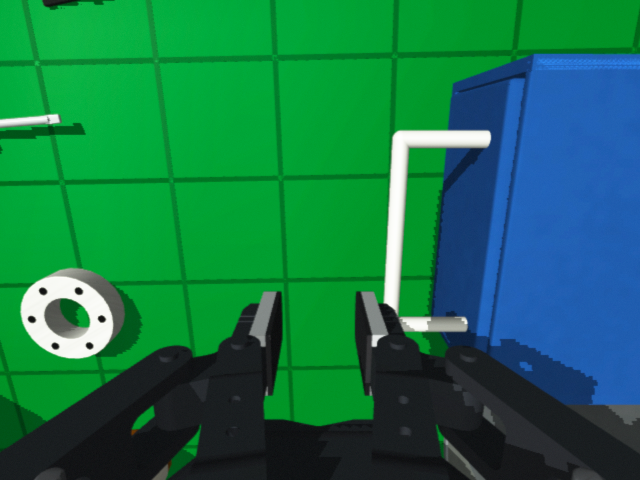

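The handle bar, at (395,230) in the wrist picture, has its near edge at x = 0.605, so its centreline is about 0.609 at z = 0.085. I descend over it and grip.

Request:
apply_moves --pt "2.5 -0.2 0 0 0 0 0.65" --pt "4.9 -0.4 2 0 0 0 0.65" --pt "4.9 -0.4 5 0 0 0 0.65" --pt "4.9 -0.4 8 0 0 0 0.65" --pt "4.9 -0.4 10.3 0 0 0 0.65" --pt "4.9 -0.4 10.3 0 0 0 0.65" --pt "4.9 -0.4 10.3 0 0 0 1" --pt "4.9 -0.4 10.3 0 0 0 1" --pt "4.9 -0.4 10.3 0 0 0 1" --pt "4.9 -0.4 10.3 0 0 0 1" --grip_force 40

```text
clock: 10.55
tool_pos: [0.6096, 0.1478, 0.07]
tool_rot: [[1.0, -0.02, 0.002], [-0.02, -1.0, -0.0], [0.002, 0.0, -1.0]]
ft_force: [-1.2, -3.5, 5.3]
opening: 0.0083
```

Request:
apply_moves --pt "-0.5 0 0 0 0 0 1" --pt "-1.5 0 0 0 0 0 1" --pt "-3.5 0 0 0 0 0 1" --pt "-6 0 0 0 0 0 1" --pt "-8.5 0 0 0 0 0 1" --pt "-11 0 0 0 0 0 1" --pt "-13 0 0 0 0 0 1" --pt "-14.5 0 0 0 0 0 1" --pt "-15.3 0 0 0 0 0 1" --pt "-15.7 0 0 0 0 0 1"

```text
clock: 11.8
tool_pos: [0.4534, 0.151, 0.07]
tool_rot: [[1.0, -0.02, 0.006], [-0.02, -1.0, -0.0], [0.006, 0.0, -1.0]]
ft_force: [16.5, -3.7, -1.4]
opening: 0.0083
```

Request:
apply_moves --pt "-0.1 0 0 0 0 0 1" --pt "-0.3 0 0 0 0 0 1" --pt "-0.4 0 0 0 0 0 1" --pt "-0.4 0 0 0 0 0 1"

```text
clock: 12.3
tool_pos: [0.4534, 0.151, 0.0701]
tool_rot: [[1.0, -0.02, 0.015], [-0.02, -1.0, 0.0], [0.015, -0.001, -1.0]]
ft_force: [21.7, -3.3, -5.0]
opening: 0.008
```

The drawer is at its stop: the position has not advanced and the pull force is rising. I release and lift.

Request:
apply_moves --pt "0.5 0 0 0 0 0 0.9" --pt "0.5 0 0 0 0 0 0.65" --pt "0.5 0 0 0 0 0 0.65" --pt "0.5 0 -2 0 0 0 0.65" --pt "0.5 0 -6 0 0 0 0.65" --pt "-1 0 -11 0 0 0 0.3" --pt "-3 -3 -15 0 0 -5 0" --pt "-4 -7 -16 0 0 -12 0" --pt "-5 -11 -16 0 0 -20 0" --pt "-5 -11 -16 0 0 -20 0"

```text
clock: 13.55
tool_pos: [0.3992, 0.2644, 0.2298]
tool_rot: [[0.945, 0.328, 0.001], [0.328, -0.945, 0.001], [0.001, -0.001, -1.0]]
ft_force: [0.3, 0.0, -0.3]
opening: 0.0856
```

Run:
```python
from h import *
np.set_printoptions(precision=4,suppress=True)
s=ctrl.read_state(); print(s["tool_pos"],s["tool_rot"],s["opening"],s["joint_pos"])
M=w2c("wrist")[1]
p,d=ctrl.capture("wrist"); cv2.imwrite("pics/j.png",p); np.savez("wj.npz",p=p,d=d,M=M)
p,d=ctrl.capture("top"); cv2.imwrite("pics/k.png",p); np.savez("top1.npz",p=p,d=d)
for q in ("label","reader","pad"):
  r=ctrl.spot_in(q,"top"); print(q,[(a["score"],toworld("top",a["at"])) for a in r])
```

```text
[0.3992 0.2644 0.2298] [[ 0.9446  0.3282  0.0007]
 [ 0.3282 -0.9446  0.0014]
 [ 0.0011 -0.0011 -1.    ]] 0.0856268871638913 [ 29.4146 -13.5591  88.5479   0.051  104.9389  10.2679]
label [(0.8, array([0.5802, 0.1519, 0.0725])), (0.3, array([ 0.2929, -0.2292,  0.0209]))]
reader [(0.29, array([0.714 , 0.1448, 0.1124]))]
pad [(0.9, array([0.528 , 0.395 , 0.0025]))]
```

View pics/j.png

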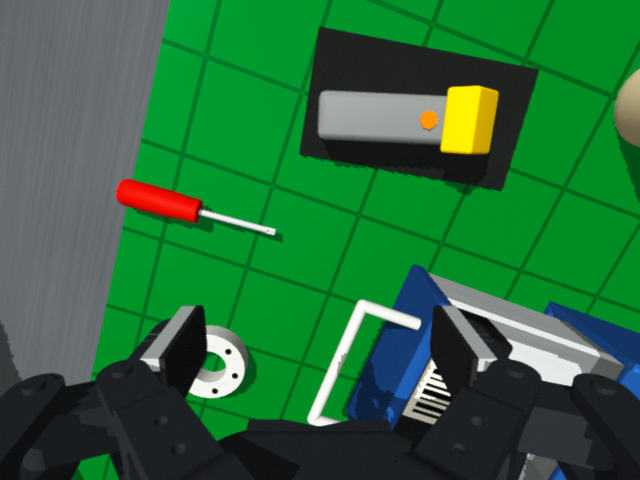

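View pics/k.png

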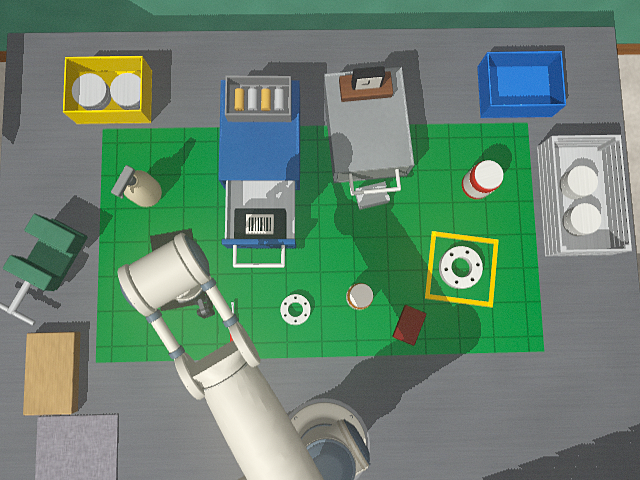

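Run:
```python
from h import *
np.set_printoptions(precision=4,suppress=True)
f=np.load("top1.npz"); p,d=f["p"],f["d"]; C=cloud("top",d); X,Y,Z=C[...,0],C[...,1],C[...,2]
print("px",px("top",260,223,.075))
m=(Z>.078)&(Z<.1)&(X>.40)&(X<.5)&(abs(Y-.15)<.05); print("bar",np.percentile(X[m],[2,50,98]),np.median(Z[m]))
r=ctrl.trace("label","top")[0]["pixels"]; 
v,u=np.where(r); print(u.min(),u.max(),v.min(),v.max(),r.sum())
print("edges",px("top",260,v.min(),.075),px("top",260,v.max(),.075)); print("label rect",cv2.minAreaRect(np.c_[X[r],Y[r]].astype(np.float32)),np.median(Z[r]))
cv2.imwrite("pics/l.png",cv2.resize(p[170:280,210:310],None,fx=5,fy=5,interpolation=cv2.INTER_CUBIC))
# reader from wrist
f=np.load("wj.npz"); p,d,M=f["p"],f["d"],f["M"]; C=cloud("wrist",d,M); X,Y,Z=C[...,0],C[...,1],C[...,2]
hsv=cv2.cvtColor(p,cv2.COLOR_BGR2HSV)
m=(Z>.018)&(Z<.08)&(abs(X-.45)<.11)&(abs(Y-.36)<.07)
yel=m&(hsv[...,1]>140)&(hsv[...,0]>15)&(hsv[...,0]<35)
print("reader",cv2.minAreaRect(np.c_[X[m],Y[m]].astype(np.float32)))
h=m&(Z>.03)&(Z<.042)&~yel; q=np.c_[X[h],Y[h]].astype(np.float32); print("handle",cv2.minAreaRect(q),q.mean(0),np.median(Z[h]))
t=yel&(Z>.045); print("head",cv2.minAreaRect(np.c_[X[t],Y[t]].astype(np.float32)),Z[t].max())
b=(hsv[...,2]<70)&(hsv[...,1]<90)&(Z<.012)&(abs(X-.46)<.13)&(abs(Y-.375)<.09); b=cv2.morphologyEx((b|m).astype(np.uint8),cv2.MORPH_OPEN,np.ones((5,5)))>0
print("pad",cv2.minAreaRect(np.c_[X[b],Y[b]].astype(np.float32)))
```

```text
px [0.5619 0.149  0.075 ]
bar [0.4507 0.4554 0.4601] 0.08893292525574825
223 294 180 266 4928
edges [0.6731 0.1482 0.075 ] [0.4528 0.1498 0.075 ]
label rect ((0.5049575567245483, 0.14196258783340454), (0.38248956203460693, 0.1927473396062851), 6.69821310043335) 0.07010496605335992
reader ((0.44430091977119446, 0.3661774694919586), (0.15020617842674255, 0.052139390259981155), 16.457544326782227)
handle ((0.4232179522514343, 0.35973578691482544), (0.10611555725336075, 0.04004716873168945), 16.608369827270508) [0.4216 0.3593] 0.03771427438875319
head ((0.4897339344024658, 0.3794603645801544), (0.033018503338098526, 0.05214636027812958), 15.357375144958496) 0.06072645099185364
pad ((0.4561161994934082, 0.3766123056411743), (0.1990060657262802, 0.1087183803319931), 9.2266845703125)
```

View pics/l.png

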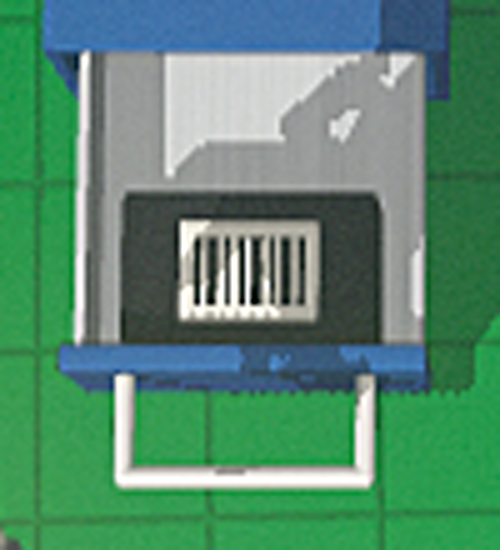

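The enlarged crop shows the label centred at top-view pixel (259.8,224.2), which gives (0.559,0.149,0.075). That agrees with handle + 105 mm. The network's x value of 0.580 was off, so I discard it. The reader's origin is about (0.445,0.3665) with a yaw of 16.5°.

Run:
```python
from h import *
for z in (.13,.009): print(to((.4358,.3637,z),106.5))
```

```text
(array([ 6.63, -8.54,  9.87]), np.float64(-87.7))
(array([ 6.63, -8.55, 21.97]), np.float64(-87.7))
```

Request:
apply_moves --pt "1 -1 0 0 0 -10 0" --pt "2 -2 1 0 0 -20 0" --pt "3 -3 2 0 0 -30 0" --pt "4 -4 3 0 0 -40 0" --pt "5 -5.5 4 0 0 -50 0" --pt "6 -7 5 0 0 -60 0" --pt "6.6 -8.5 6 0 0 -70 0" --pt "6.6 -8.5 7.5 0 0 -80 0" --pt "6.6 -8.5 9 0 0 -87.5 0" --pt "6.6 -8.5 9.9 0 0 -87.5 0"

```text
clock: 15.1
tool_pos: [0.4353, 0.3632, 0.1285]
tool_rot: [[-0.28, 0.96, -0.001], [0.96, 0.28, -0.001], [-0.001, -0.001, -1.0]]
ft_force: [-0.1, 0.3, 0.1]
opening: 0.0853
```

Request:
apply_moves --pt "0 0 0 0 0 0 0" --pt "0 0 0 0 0 0 0"

```text
clock: 15.35
tool_pos: [0.4355, 0.364, 0.1302]
tool_rot: [[-0.28, 0.96, 0.001], [0.96, 0.28, 0.001], [0.0, 0.001, -1.0]]
ft_force: [0.5, -0.2, -0.0]
opening: 0.0855
```

Run:
```python
from h import *
np.set_printoptions(precision=4,suppress=True)
s=ctrl.read_state(); print(s["tool_pos"],s["tool_rot"])
M=w2c("wrist")[1]
p,d=ctrl.capture("wrist"); cv2.imwrite("pics/m.png",p)
C=cloud("wrist",d,M); X,Y,Z=C[...,0],C[...,1],C[...,2]
hsv=cv2.cvtColor(p,cv2.COLOR_BGR2HSV)
m=(Z>.018)&(Z<.08)&(abs(X-.45)<.11)&(abs(Y-.36)<.07)
yel=m&(hsv[...,1]>140)&(hsv[...,0]>15)&(hsv[...,0]<35)
h=m&(Z>.03)&(Z<.042)&~yel; q=np.c_[X[h],Y[h]].astype(np.float32); print("handle",cv2.minAreaRect(q),np.median(Z[h]))
t=yel&(Z>.02); print("head",cv2.minAreaRect(np.c_[X[t],Y[t]].astype(np.float32)),Z[t].max())
print(to((.4358,.3637,.009),106.5))
```

```text
[0.4355 0.364  0.1302] [[-0.2802  0.9599  0.0009]
 [ 0.9599  0.2802  0.0007]
 [ 0.0004  0.001  -1.    ]]
handle ((0.42378658056259155, 0.36020657420158386), (0.10785036534070969, 0.040118057280778885), 16.591039657592773) 0.03773891600099462
head ((0.4848228096961975, 0.37839072942733765), (0.06407880038022995, 0.05204180255532265), 16.570480346679688) 0.060021118366682114
(array([-0.06, -0.  , 12.14]), np.float64(-0.2))
```

View pics/m.png

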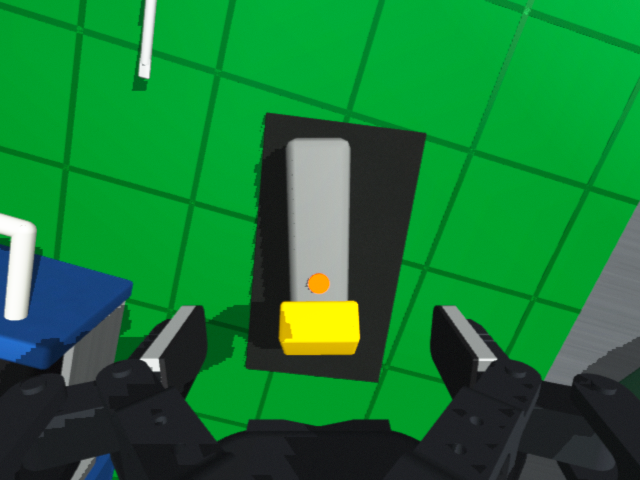

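The fingers straddle the reader handle, which is centred at pixel (318,220), and the measurements agree to 1 mm. I descend and grip.

Request:
apply_moves --pt "0 0 4 0 0 0 0" --pt "0 0 8 0 0 0 0" --pt "0 0 11 0 0 0 0" --pt "0 0 12.1 0 0 0 0" --pt "0 0 12.1 0 0 0 0" --pt "0 0 12.1 0 0 0 1" --pt "0 0 12.1 0 0 0 1" --pt "0 0 12.1 0 0 0 1" --pt "0 0 12.1 0 0 0 1" --pt "0 0 12.1 0 0 0 1" --grip_force 50

```text
clock: 16.65
tool_pos: [0.4359, 0.3645, 0.0099]
tool_rot: [[-0.282, 0.959, 0.002], [0.959, 0.282, 0.001], [0.001, 0.002, -1.0]]
ft_force: [-0.5, -1.1, 6.8]
opening: 0.0394
```

Request:
apply_moves --pt "0 0 0 0 0 0 1" --pt "0 0 -1 0 0 0 1" --pt "0 0 -3 0 0 0 1" --pt "0 0 -7 0 0 0 1" --pt "0 0 -12 0 0 0 1" --pt "0 0 -16 0 0 0 1" --pt "0 0 -17 0 0 0 1" --pt "0 0 -17 0 0 0 1"

```text
clock: 17.65
tool_pos: [0.4351, 0.3641, 0.1785]
tool_rot: [[-0.282, 0.959, 0.0], [0.959, 0.282, 0.0], [0.0, 0.0, -1.0]]
ft_force: [0.7, -0.5, -2.3]
opening: 0.0392
```

Run:
```python
from h import *
np.set_printoptions(precision=4,suppress=True)
s=ctrl.read_state(); print(s["tool_pos"],s["tool_rot"],s["ft_force"])
M=w2c("wrist")[1]
p,d=ctrl.capture("wrist"); cv2.imwrite("pics/n.png",p)
C=cloud("wrist",d,M); X,Y,Z=C[...,0],C[...,1],C[...,2]
# reader cloud in tool frame
T=(C-s["tool_pos"])@s["tool_rot"]
hsv=cv2.cvtColor(p,cv2.COLOR_BGR2HSV)
m=(abs(T[...,0])<.05)&(abs(T[...,1])<.12)&(T[...,2]>-.06)&(T[...,2]<.03)
yel=m&(hsv[...,1]>140)&(hsv[...,0]>15)&(hsv[...,0]<35)
print("yel",np.percentile(T[yel],[1,50,99],axis=0))
g=m&~yel&(T[...,1]<-.02); q=T[g]; print("handle",np.percentile(q,[1,50,99],axis=0)); A=np.c_[q[:,1],np.ones(len(q))]
k=abs(q[:,0])<.012; print("tilt z/y",np.linalg.lstsq(A[k],q[k,2],rcond=None)[0])
```

```text
[0.4351 0.3641 0.1785] [[-0.2821  0.9594  0.0003]
 [ 0.9594  0.2821  0.0003]
 [ 0.0002  0.0004 -1.    ]] [ 0.7062 -0.547  -2.2965]Traceback (most recent call last):
  File "<stdin>", line 12, in <module>
    return _quantile_unchecked(
        a, q, axis, out, overwrite_input, method, keepdims, weights)
    return _ureduce(a,
                    func=_quantile_ureduce_func,
    ...<5 lines>...
                    overwrite_input=overwrite_input,
                    method=method)
    r = func(a, **kwargs)
    result = _quantile(arr,
                       quantiles=q,
    ...<2 lines>...
                       out=out,
                       weights=wgt)
    slices_having_nans = np.isnan(arr[-1, ...])
                                  ~~~^^^^^^^^^
IndexError: index -1 is out of bounds for axis 0 with size 0
```

View pics/n.png

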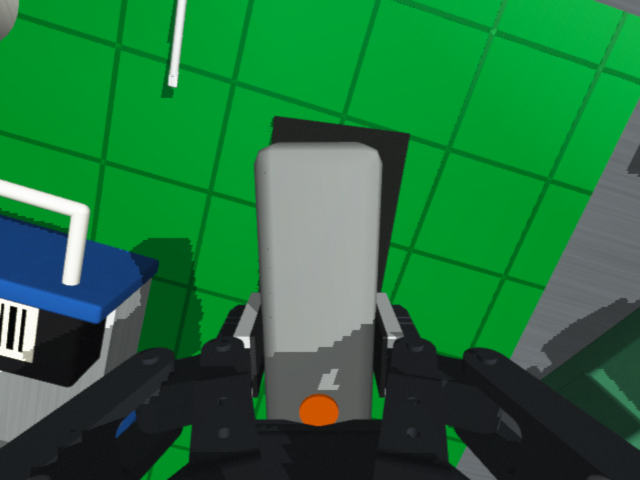

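```bash
cat > t.py <<'E'
from h import *
np.set_printoptions(precision=4,suppress=True)
s=ctrl.read_state()
M=w2c("wrist")[1]
p,d=ctrl.capture("wrist")
C=cloud("wrist",d,M)
T=(C-s["tool_pos"])@s["tool_rot"]
q=T[(abs(T[...,0])<.012)&(T[...,1]<-.02)&(T[...,1]>-.064)&(abs(T[...,2]+.025)<.03)]
A=np.c_[q[:,1],np.ones(len(q))]
c=np.linalg.lstsq(A,q[:,2],rcond=None)[0]; print("n",len(q),"slope,z0",c)
e=T[(abs(T[...,0])<.012)&(T[...,1]<-.02)&(T[...,1]>-.1)&(abs(T[...,2]+.025)<.03)]; print("tail y",e[:,1].min())
th=np.arctan(c[0])
# reader frame in tool frame: rx along +y tool (level), rz along -z tool; z0 at y=0 is handle top (34 mm)
rx=np.array([0,np.cos(th),np.sin(th)]); rz=np.array([0,np.sin(th),-np.cos(th)]); ry=np.cross(rz,rx)
top0=np.array([0,0,c[1]])   # point on handle top, reader x ~ -0.010 + s
sx=-.010
org=top0-rx*sx-rz*.034
R=s["tool_rot"]; ow=s["tool_pos"]+R@org
wx=R@rx; wz=R@rz; wy=R@ry
win=ow+wx*.065+wz*.017; los=(wx-wz)/np.sqrt(2)
print("origin",ow,"win",win,"rx",wx,"los",los)
L=np.array([.5587,.1495,.075]); v=L-win
lz=np.cross(los,wy); print("label in win frame", v@los, v@wy, v@lz)
want=L-los*.105; print("move world",want-win,"tool cm",R.T@(want-win)*100)
E
python3 t.py
```

```text
n 10765 slope,z0 [-0.0058 -0.0284]
tail y -0.06653572484771467
origin [0.4444 0.3666 0.1713] win [0.5067 0.385  0.1885] rx [0.9594 0.2821 0.0037] los [ 0.6811  0.1998 -0.7045]
label in win frame 0.0683127808407892 -0.24048833461709018 -0.09237045205696692
move world [-0.0196 -0.2564 -0.0396] tool cm [-24.0488  -9.1027   3.9905]
```

The reader is held level and centred. I move it to the reading pose, about 105 mm from the label.

Request:
apply_moves --pt "-1.5 -0.5 0 0 0 0 1" --pt "-4.5 -1.5 0 0 0 0 1" --pt "-8 -3 0 0 0 0 1" --pt "-12 -4.5 0 0 0 0 1" --pt "-16 -6 0.5 0 0 0 1" --pt "-20 -7.5 2 0 0 0 1" --pt "-22.5 -8.5 3 0 0 0 1" --pt "-24 -9.1 4 0 0 0 1" --pt "-24 -9.1 4 0 0 0 1" --pt "-24 -9.1 4 0 0 0 1"

```text
clock: 19.0
tool_pos: [0.4156, 0.1086, 0.1386]
tool_rot: [[-0.282, 0.959, 0.0], [0.959, 0.282, 0.0], [0.0, 0.0, -1.0]]
ft_force: [1.0, 0.9, -1.9]
opening: 0.0392
```

```bash
python3 t.py
python3 - <<'E'
from h import *
for n in ("side","top"):
    p,d=ctrl.capture(n); cv2.imwrite(f"pics/o_{n}.png",p)
p=cv2.imread("pics/o_side.png"); cv2.imwrite("pics/o2.png",cv2.resize(p[130:290,240:460],None,fx=3,fy=3,interpolation=cv2.INTER_CUBIC))
E
```

```text
n 10773 slope,z0 [-0.0062 -0.0284]
tail y -0.06653835946546496
origin [0.4254 0.1115 0.1331] win [0.4876 0.1299 0.1505] rx [0.9593 0.2824 0.0065] los [ 0.6826  0.2013 -0.7025]
label in win frame 0.10550515671774635 -0.0012558920129378444 -0.001949735664467843
move world [-0.0006 -0.0015 -0.0017] tool cm [-0.1256 -0.1011  0.1742]
```

View pics/o2.png

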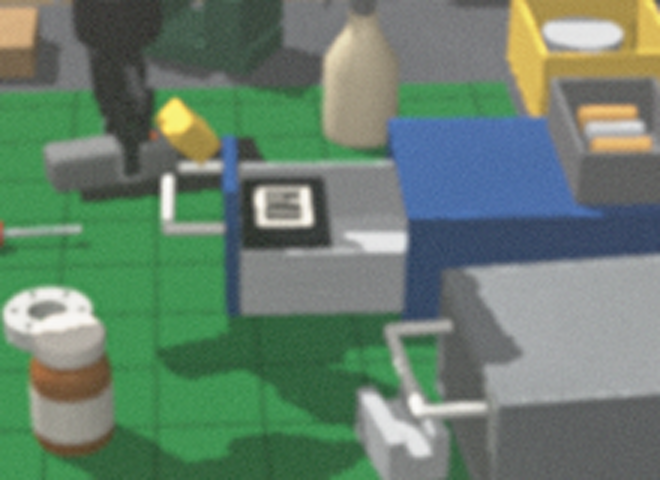

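View pics/o_top.png

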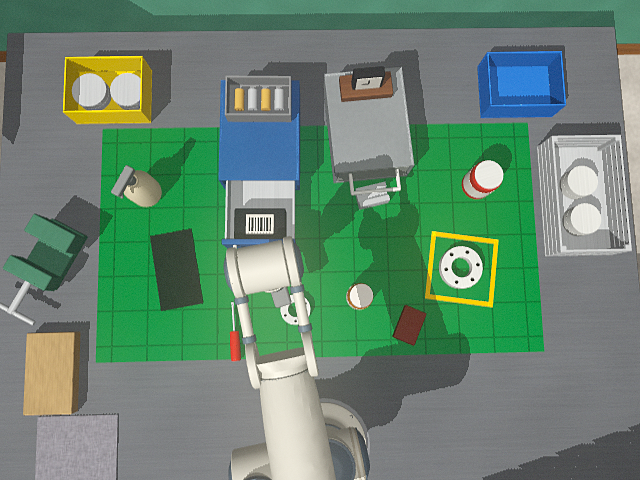

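The side view shows the level reader aimed over the drawer front at the label, at about (335,199), with nothing touching. I hold it there.

Request:
apply_moves --pt "0 0 0 0 0 0 1" --pt "0 0 0 0 0 0 1" --pt "0 0 0 0 0 0 1" --pt "0 0 0 0 0 0 1" --pt "0 0 0 0 0 0 1" --pt "0 0 0 0 0 0 1" --pt "0 0 0 0 0 0 1" --pt "0 0 0 0 0 0 1" --pt "0 0 0 0 0 0 1" --pt "0 0 0 0 0 0 1"

```text
clock: 20.4
tool_pos: [0.4155, 0.1081, 0.1384]
tool_rot: [[-0.282, 0.959, -0.0], [0.959, 0.282, -0.0], [0.0, -0.0, -1.0]]
ft_force: [0.7, -0.1, -1.4]
opening: 0.0395
```

Run:
```python
from h import *
print("side label", px("side",334.7,198.7,.075))
a=np.radians(9.2); pc=np.array([.456,.3765])
f=np.load("top1.npz")
p,d=ctrl.capture("top"); C=cloud("top",d); X,Y,Z=C[...,0],C[...,1],C[...,2]
hsv=cv2.cvtColor(p,cv2.COLOR_BGR2HSV)
b=(hsv[...,2]<75)&(hsv[...,1]<90)&(Z<.012)&(abs(X-.46)<.13)&(abs(Y-.375)<.09); b=cv2.morphologyEx(b.astype(np.uint8),cv2.MORPH_OPEN,np.ones((3,3)))>0
print("pad",cv2.minAreaRect(np.c_[X[b],Y[b]].astype(np.float32)))
s=ctrl.read_state(); R=s["tool_rot"]
# origin of reader to pad centre; reader origin relative to tcp in tool: y +.0105
for z in (.14,.012): 
    print(z, R.T@(np.array([.449,.371,z])-R@np.array([0,.0105,0])-s["tool_pos"])*100)
```

```text
side label [0.56214191 0.14894503 0.075     ]
pad ((0.456576406955719, 0.37544766068458557), (0.19941069185733795, 0.11073560267686844), 9.537735939025879)
0.14 [24.27410374  9.5751508  -0.15585042]
0.012 [24.27410705  9.57491298 12.64414958]
```

Request:
apply_moves --pt "1 0.5 -1 0 0 0 1" --pt "4 1.5 -2 0 0 0 1" --pt "8 3 -2 0 0 0 1" --pt "12 4.7 -2 0 0 0 1" --pt "16 6.3 -2 0 0 0 1" --pt "20 8 -1 0 0 0 1" --pt "23 9 1 0 0 0 1" --pt "24.3 9.6 4 0 0 0 1" --pt "24.3 9.6 7 0 0 0 1" --pt "24.3 9.6 9 0 0 0 1"

```text
clock: 21.7
tool_pos: [0.4384, 0.369, 0.047]
tool_rot: [[-0.283, 0.959, -0.001], [0.959, 0.283, -0.001], [-0.0, -0.002, -1.0]]
ft_force: [-0.5, 0.1, -2.8]
opening: 0.0392
```

Request:
apply_moves --pt "0 0 0 0 0 0 1" --pt "0 0 0 0 0 0 1"

```text
clock: 21.95
tool_pos: [0.4398, 0.3688, 0.0501]
tool_rot: [[-0.282, 0.959, 0.002], [0.959, 0.282, 0.001], [0.001, 0.002, -1.0]]
ft_force: [0.7, -0.4, -1.7]
opening: 0.0388
```

Request:
apply_moves --pt "0 0 1.5 0 0 0 1" --pt "0 0 2.7 0 0 0 1" --pt "0 0 3.4 0 0 0 1" --pt "0 0 3.8 0 0 0 1" --pt "0 0 4 0 0 0 1" --pt "0 0 4 0 0 0 1"

```text
clock: 22.7
tool_pos: [0.4391, 0.3684, 0.0099]
tool_rot: [[-0.282, 0.959, 0.0], [0.959, 0.282, 0.0], [0.0, 0.0, -1.0]]
ft_force: [-3.4, -2.5, 5.3]
opening: 0.0394
```

The push back on the tool is now about 5 N upward, so the reader is on the pad. I release and retreat upward.

Request:
apply_moves --pt "0 0 0 0 0 0 0.5" --pt "0 0 0 0 0 0 0.1" --pt "0 0 0 0 0 0 0" --pt "0 0 0 0 0 0 0" --pt "0 0 -2 0 0 0 0" --pt "0 0 -5 0 0 0 0" --pt "0 0 -9 0 0 0 0" --pt "0 0 -14 0 0 0 0" --pt "0 -4 -18 0 0 0 0" --pt "0 -8 -18 0 0 0 0"

```text
clock: 23.95
tool_pos: [0.3629, 0.3466, 0.1949]
tool_rot: [[-0.282, 0.959, 0.007], [0.96, 0.282, 0.006], [0.004, 0.009, -1.0]]
ft_force: [-1.6, -0.1, 0.1]
opening: 0.0851
```

Run:
```python
from h import *
np.set_printoptions(precision=4,suppress=True)
s=ctrl.read_state(); print(s["tool_pos"],s["clock"],s["ft_force"])
M=w2c("wrist")[1]
p,d=ctrl.capture("wrist"); cv2.imwrite("pics/q.png",p)
C=cloud("wrist",d,M); X,Y,Z=C[...,0],C[...,1],C[...,2]
hsv=cv2.cvtColor(p,cv2.COLOR_BGR2HSV)
m=(Z>.018)&(Z<.08)&(abs(X-.45)<.11)&(abs(Y-.37)<.07)
print("reader",cv2.minAreaRect(np.c_[X[m],Y[m]].astype(np.float32)))
h=m&(Z>.03)&(Z<.045)&(hsv[...,1]<80); q=C[h]; A=np.c_[q[:,:2],np.ones(len(q))]; print("plane",np.linalg.lstsq(A,q[:,2],rcond=None)[0],np.median(q[:,2]))
p,d=ctrl.capture("top"); cv2.imwrite("pics/r.png",p)
C=cloud("top",d);X,Y,Z=C[...,0],C[...,1],C[...,2]
m=(np.hypot(X-.442,Y+.377)<.085)&(Z>.02)&(Z<.04)
print("fl",cv2.minEnclosingCircle(np.c_[X[m],Y[m]].astype(np.float32)),np.median(Z[m]))
m=(Z>.078)&(Z<.1)&(X>.40)&(X<.5)&(abs(Y-.15)<.05); print("bar",np.percentile(X[m],[2,50,98]))
```

```text
[0.3629 0.3466 0.1949] 23.95 [-1.6441 -0.1255  0.1267]
reader ((0.4467538893222809, 0.36948829889297485), (0.14934642612934113, 0.05198926478624344), 17.722511291503906)
plane [0.0063 0.0016 0.0341] 0.03766021072308015
fl ((0.4443528950214386, -0.36893230676651), 0.05559128522872925) 0.029899317281352644
bar [0.4507 0.4556 0.4602]
```

View pics/q.png

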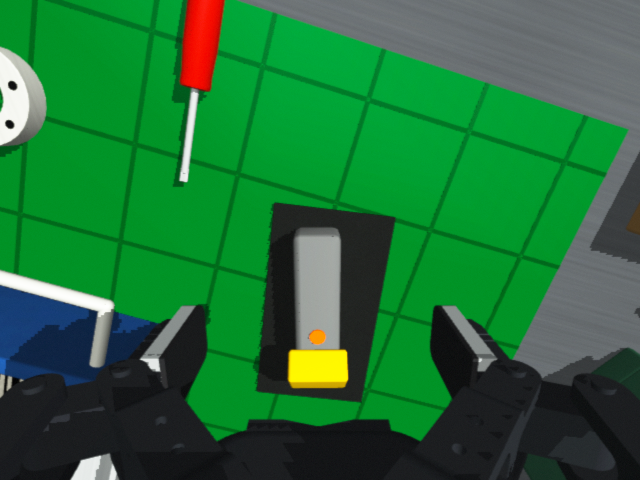

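View pics/r.png

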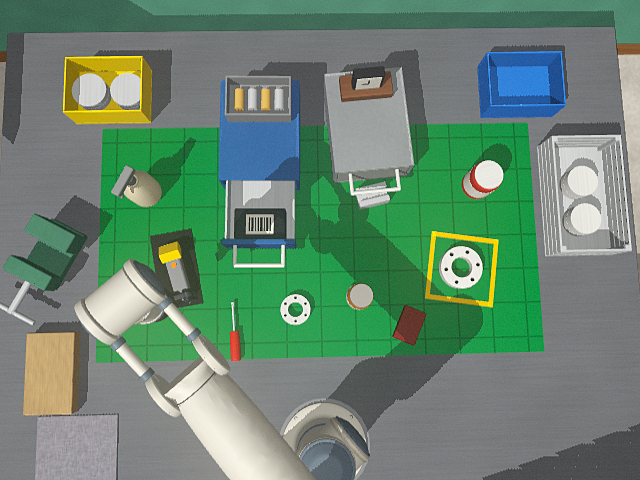

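The reader lies flat and free on the pad, about 10 mm from its centre. The flange is in the square, the drawer is out, and the bystanders have not moved. I let the arm settle and hand the job in.

Request:
apply_moves --pt "0 0 0 0 0 0 0" --pt "0 0 0 0 0 0 0" --pt "0 0 0 0 0 0 0"

```text
clock: 24.42
tool_pos: [0.3628, 0.3458, 0.188]
tool_rot: [[-0.282, 0.96, -0.001], [0.96, 0.282, -0.001], [-0.0, -0.001, -1.0]]
ft_force: [0.8, 0.4, -0.6]
opening: 0.0854
```

```bash
python3 -c "
from station import ctrl
print(ctrl.job_done())"
```

```text
the job is handed in; nothing more can be done
None
```

I completed every step in the required order and handed the job in at about 24 s on the robot clock. The station reported no verdict.

- **Flange:** I dragged it by its bore along the bench into the yellow square. The last check put its centre about 8 mm from the square's centre, lying flat.
- **Blue drawer:** I pulled it to its stop, where the handle stopped advancing and the pull force rose to about 20 N. The handle was still at that position at the end.
- **Reading:** I held the reader steady for about 1.4 s. By my estimate the red window was 105 mm from the label, within 2–3 mm of its middle and about 45° off square.
- **Reader:** It is back on its pad, flat and released, about 10 mm from the pad's centre.
- **Everything else:** In the final top picture the other objects look unmoved and the grey drawer looks shut. I judged both by eye and did not measure them.

**Disagreement on the label:** the network placed it about 20 mm too far back (x = 0.580). I used the label's position in the enlarged top picture and the handle position instead, which agreed at x = 0.559. The side camera gave 0.562.

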